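# Open the snap dish's end of the sliding-door case

## Robot

A 7-joint arm with a two-finger parallel gripper is mounted at the origin on a cart in front of the work surface, level with it; the furniture and walls round the work are solid. World frame = base frame: x ahead of the robot, y to its left, z up, the work surface at z = 0. Lengths are in m, angles in degrees, forces in N, time in s.
With the tool pointing down it reaches from about 0.425 to 1.025 m from the base axis. Payload 9.4 kg.
Tool frame: the origin (TCP) lies between the finger pads; the fingertips stand 8 mm ahead of it and the grasp point (between the pads) lies 11 mm behind it; z points along the fingers, y is the direction in which the jaws open and shut (so a half turn about z gives the same grasp; the last joint's range is limited). The gripper opens to 93 mm and grips with 3 to 60 N. Pads are 15 mm wide; open, the fingers measure 128 mm over their backs; the gripper's body (75 mm by 188 mm) begins 65 mm behind the grasp point.
Start: joints at [-81.457, 34.337, -0.143, 91.639, 0.103, 54.024, -4.572], TCP at [0.162, 0.707, 0.227] pointing down, gripper open.
Joint ranges: [-147.43, 147.43], [-19.82, 112.94], [-74.19, 73.91], [6.32, 146.72], [-59.91, 239.91], [6.04, 106.73], [-150.56, 150.56]. Speed limits (degrees/s): [127.2, 127.2, 172.46, 172.46, 180, 180, 180].

## Interface

Orientations are given as a 3x3 rotation matrix whose columns are the frame's x, y, z axes.
In Python, from workcell import ctrl, jaws, solver, eyes gives the robot as it stands. Calls block until the motion is done:
- ctrl.move_to(position, orientation): joint-space move of the TCP to a pose.
- ctrl.movel(position, max_speed=0.15, frame=None, guard=None): straight line of the TCP; frame=None keeps the orientation; max_speed is the mean speed in m/s. With guard (N) it stops when the force on the tool has changed by that much, and returns True; else False.
- ctrl.goto_joints(angles): joint-space move.
- jaws.grip(opening): finger opening in m; the grip force is fixed at half the most; returns when the fingers have stopped.
- ctrl.dwell(seconds).
- solver.solve_ik(position, orientation): joint angles nearest the present ones, or None.
- ctrl.get_obs(): the state.
- eyes.get_image(name): name is "scene" or "top"; returns a dict with "pixels" (480x640x3 uint8, red, green, blue), "depth" (480x640 float32, m along the optical axis (not along the pixel's ray), 0 where there is no reading), "fx", "fy", "cx", "cy" (pixels), "R" (3x3) and "t" (3): a world point X has camera coordinates R X + t. Camera axes: x right, y down, z forward; pixel columns grow to the right and rows downward; lengths in m; the calibration is good to about 2 mm. A picture is of the moment at which its call begins.
A pose or a line that the arm cannot do raises ctrl.MotionError and nothing moves.
- ctrl.finish_job(): hands the job in, once; it reports no verdict.
The state is a dict: "clock": time; "joints": joint angles; "joint_velocities": joint speeds; "joint_efforts": joint torques, N m; "eef_pos": TCP position; "tcp_rot": TCP orientation; "wrist_force": force on the tool from outside, world axes, zero at the start; "wrist_torque": the same for the moment, N m; "opening": finger opening in m.
Only numpy, scipy, OpenCV 4.12 (cv2) and the standard library are available. Lean on these libraries where they do the work, as an engineer would, in place of code of your own. Each camera call takes 0.05 s, during which the arm holds its last target.

## Task

The snaps are needed next. See which end of the low three-door parts case holds the round blue dish of snaps, take that end's door by its black pull bar and slide it all the way behind the locked middle door until it stops, then let go. Leave the door at the other end where it is.

Things in the scene. Friction and masses are not known exactly. Their poses are not given: they have to be found in the camera images.
- parts_case: Low wooden case fixed to the table, 130 (x) x 360 (y) x 120 mm high; origin at the centre of its underside; -x is its front, facing the robot, +y its left end. Clear roof, three compartments along y, three clear framed doors on a double track. The middle door (125 mm, front track, round lock) never moves. Each end door (124 mm, rear track) slides inward behind it and stays where left.
- pull_left (a point): Grip point on the left end door's upright black pull bar: round, 12 mm thick, from 60 to 118 mm above the table, on two thin stand-offs, 30 mm clear in front of the case; the point is on its axis, 95 mm up and 95 mm in front of the case's origin. Axes as the case's. Its y in the case's frame: +0.155 m shut (starts up to 15 mm open), +0.070 m at the stop, fully open. Friction 1.5 N.
- pull_right (a point): The same point on the right end door's like pull bar. Its y in the case's frame: -0.155 m when the door is shut (it starts up to 15 mm open), -0.070 m at the stop, fully open.
- snap_dish: Round blue dish of metal snaps, 74 mm across and 18 mm high, standing in the left or the right compartment (inner floor 40 mm above the table), about 115 mm from the case's middle; origin at the centre of its underside. A round white-lidded wax tin stands at the other end, a spool of brown thread in the middle.

How it is judged (in metres and radians):
At the end, for the whole second after the job is handed in: The end door in front of the blue dish stands within 10 mm of its fully open stop behind the middle door, the blue dish is still in that compartment, and the door at the other end is within 12 mm of where it started (((y of snap_dish in the frame of parts_case above 0.06 m and y of pull_left in the frame of parts_case below 0.08 m and distance of pull_right from where it was at the start of the episode below 0.012 m) or (y of snap_dish in the frame of parts_case below -0.06 m and y of pull_right in the frame of parts_case above -0.08 m and distance of pull_left from where it was at the start of the episode below 0.012 m))); the robot touches nothing.
It fails at once if the door at the end without the blue dish is slid by more than 20 mm ((y of snap_dish in the frame of parts_case above 0.06 m and distance of pull_right from where it was at the start of the episode above 0.02 m) or (y of snap_dish in the frame of parts_case below -0.06 m and distance of pull_left from where it was at the start of the episode above 0.02 m)).
It also fails if it takes over 32 s, if anything falls off the work surface, if the arm or the gripper's body presses on something with over 40 N, if the wrist force passes 120 N, or if a joint passes its speed limit or range.

## Working session

There is one attempt and no reset: what is moved stays moved. The work goes in short steps, each a Python script; the robot and the scene stay as the last script left them, time stands still between calls to the robot, and variables do not carry over. Pictures are saved under pics/ and viewed, and the job is handed in when it is done.

```bash
ls; mkdir -p pics; python3 - <<'E'
from workcell import ctrl,jaws,solver,eyes
import cv2,numpy as np,pickle
for n in("scene","top"):
    im=eyes.get_image(n); pickle.dump(im,open(n+".pkl","wb"))
    cv2.imwrite(f"pics/{n}0.png",cv2.cvtColor(im["pixels"],cv2.COLOR_RGB2BGR))
    print(n,im["fx"],im["cx"],im["cy"],im["R"].round(3).tolist(),im["t"].round(3), (-im["R"].T@im["t"]).round(3))
o=ctrl.get_obs();print(o["clock"],o["eef_pos"],o["tcp_rot"],o["opening"])
E
```

```text
pics
scene 527.7945334667793 308.8050776676236 245.56035859151726 [[0.653, -0.757, -0.012], [-0.443, -0.369, -0.817], [0.614, 0.539, -0.576]] [-0.408  0.312  0.586] [ 0.045 -0.51   0.588]
top 574.1285456586851 315.25064290719837 240.9713754373199 [[0.0, -1.0, -0.004], [-0.994, 0.0, -0.109], [0.109, 0.004, -0.994]] [-0.02   0.551  1.094] [ 0.428 -0.024  1.148]
0.1 [0.16226847 0.70615981 0.22586572] [[-9.74622117e-01  2.23856432e-01 -1.66512998e-04]
 [ 2.23856443e-01  9.74621122e-01 -1.40021403e-03]
 [-1.51159833e-04 -1.40195457e-03 -9.99999006e-01]] 0.09314535973340327
```

View pics/scene0.png

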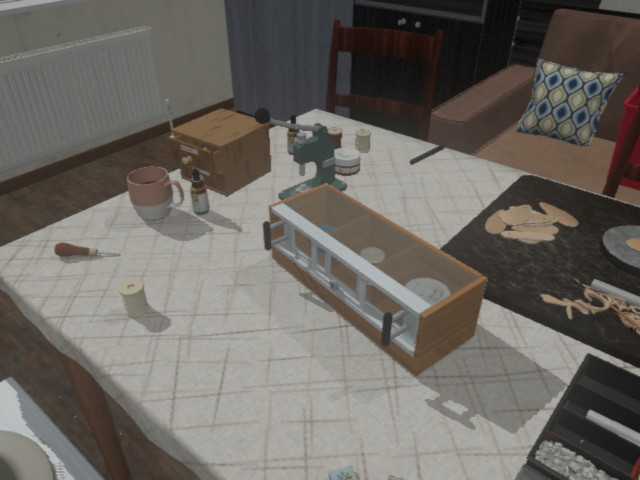

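View pics/top0.png

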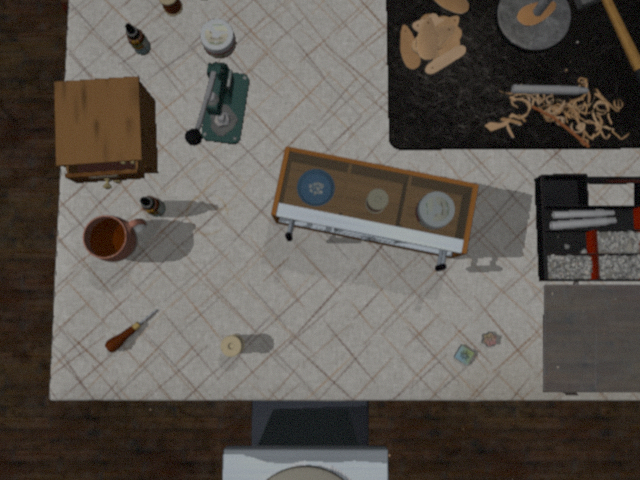

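The blue dish is at the left end: top view about (316,187), scene view about (327,229). The white tin is at the right, so I need the left door. Its black bar is at top (290,231) and scene (267,235). I'll measure the bars and the case next.

```bash
cat > h.py <<'E'
import numpy as np,cv2
def ray(im,u,v):
    d=im["R"].T@np.array([(u-im["cx"])/im["fx"],(v-im["cy"])/im["fy"],1.]); return -im["R"].T@im["t"],d
def onz(im,u,v,z):
    c,d=ray(im,u,v); return c+d*(z-c[2])/d[2]
def tri(a,pa,b,pb):
    c1,d1=ray(a,*pa);c2,d2=ray(b,*pb); s=np.linalg.lstsq(np.c_[d1,-d2],c2-c1,rcond=None)[0]
    p,q=c1+s[0]*d1,c2+s[1]*d2; return (p+q)/2,np.linalg.norm(p-q)
def dark(im,box,th=60):
    x0,y0,x1,y1=box; m=np.zeros((480,640),np.uint8); m[y0:y1,x0:x1]=(im["pixels"][y0:y1,x0:x1].max(2)<th)
    n,l,s,c=cv2.connectedComponentsWithStats(m); k=1+np.argmax(s[1:,4]); return l==k,s[k],c[k]
E
python3 - <<'E'
from h import *; import pickle
S=pickle.load(open("scene.pkl","rb"));T=pickle.load(open("top.pkl","rb"))
for nm,im,b in (("T L",T,(278,222,300,245)),("T R",T,(428,245,455,275)),("S L",S,(255,212,274,258)),("S R",S,(376,305,398,352))):
    m,s,c=dark(im,b,60); ys,xs=np.nonzero(m); print(nm,s,c.round(1)); 
    if nm[0]=="S":
        r=[(y,xs[ys==y].mean().round(1),(ys==y).sum()) for y in np.unique(ys)]; print(r[:5],r[-5:])
    else:
        for y in np.unique(ys): print(y,xs[ys==y].min(),xs[ys==y].max())
    print("depth", np.median(im["depth"][m]))
for n,im,b,f in (("tz",T,(260,135,490,285),3),("sz",S,(250,180,410,370),3)):
    x0,y0,x1,y1=b; cv2.imwrite(f"pics/{n}.png",cv2.resize(im["pixels"][y0:y1,x0:x1,::-1],None,fx=f,fy=f,interpolation=cv2.INTER_CUBIC))
E
```

```text
T L [286 233   6   8  41] [288.7 236.3]
233 287 290
234 286 291
235 286 291
236 286 291
237 286 291
238 287 291
239 287 291
240 288 290
depth 1.0399148
T R [435 264  11   7  53] [440.3 266.8]
264 440 444
265 438 445
266 436 445
267 436 445
268 435 444
269 436 443
270 437 438
depth 1.0340196
S L [265 223   5  12  35] [266.6 228.7]
[(np.int64(223), np.float64(266.0), np.int64(1)), (np.int64(224), np.float64(266.5), np.int64(2)), (np.int64(225), np.float64(266.0), np.int64(3)), (np.int64(226), np.float64(266.0), np.int64(3)), (np.int64(227), np.float64(266.5), np.int64(4))] [(np.int64(230), np.float64(266.5), np.int64(4)), (np.int64(231), np.float64(266.5), np.int64(4)), (np.int64(232), np.float64(266.5), np.int64(4)), (np.int64(233), np.float64(267.5), np.int64(2)), (np.int64(234), np.float64(269.0), np.int64(1))]
depth 0.87571704
S R [382 313  10  33 233] [386.3 329.1]
[(np.int64(313), np.float64(387.0), np.int64(3)), (np.int64(314), np.float64(388.0), np.int64(5)), (np.int64(315), np.float64(388.0), np.int64(7)), (np.int64(316), np.float64(387.5), np.int64(8)), (np.int64(317), np.float64(387.5), np.int64(8))] [(np.int64(341), np.float64(385.0), np.int64(7)), (np.int64(342), np.float64(385.0), np.int64(7)), (np.int64(343), np.float64(385.0), np.int64(7)), (np.int64(344), np.float64(385.0), np.int64(5)), (np.int64(345), np.float64(385.5), np.int64(4))]
depth 0.697017
```

```bash
ls pics
```

```text
scene0.png
sz.png
top0.png
tz.png
```

View pics/tz.png

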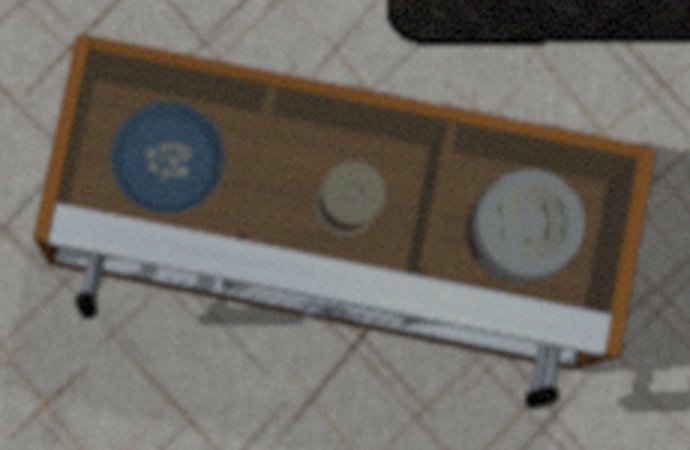

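View pics/sz.png

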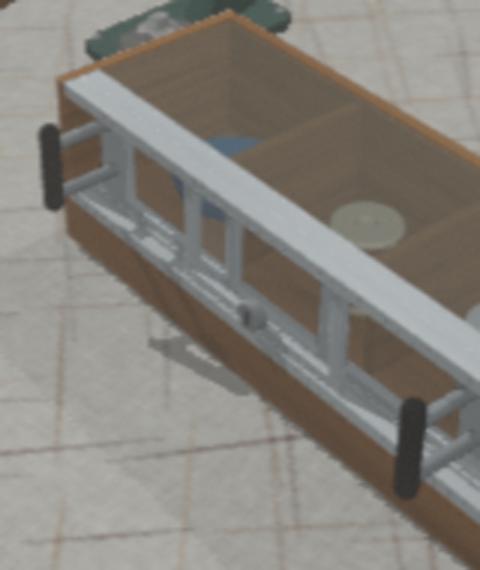

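```bash
python3 - <<'E'
from h import *; import pickle
S=pickle.load(open("scene.pkl","rb"));T=pickle.load(open("top.pkl","rb"))
for n,b,th in (("L",((278,222,300,245),(255,212,274,258)),85),("R",((428,245,455,275),(376,305,398,352)),85)):
    mt,st,ct=dark(T,b[0],75); ms,ss,cs=dark(S,b[1],th)
    ys,xs=np.nonzero(ms); print(n,ct.round(1),st,ss,cs.round(1))
    p,e=tri(T,ct,S,cs); print(" centroid tri",p.round(4),e.round(4))
    a=np.polyfit(ys,xs,1)
    for y in (ys.min()+1.5,ys.max()-1.5):
        # top-view centroid ~ bar axis; intersect
        p,e=tri(T,ct,S,(np.polyval(a,y),y)); print("  end",p.round(4),e.round(4))
    print("  T on z .118/.095:",onz(T,*ct,.118).round(4),onz(T,*ct,.095).round(4))
# case outline by edges at z=.12
cor=[(287.7,147.7),(478.3,185),(465.7,253.3),(272.7,215)]
P=np.array([onz(T,*c,.12)[:2] for c in cor]); print(P.round(4))
bk=P[0]-P[1]; print("len",np.linalg.norm(bk),np.linalg.norm(P[0]-P[3]),np.linalg.norm(P[1]-P[2]),"yaw back/front/side",[np.degrees(np.arctan2(-v[0],v[1])) for v in (bk,P[3]-P[2])],[np.degrees(np.arctan2(v[1],v[0])) for v in (P[0]-P[3],P[1]-P[2])])
hsv=cv2.cvtColor(T["pixels"],cv2.COLOR_RGB2HSV);m=cv2.inRange(hsv,(95,90,40),(125,255,255));m[:,:260]=0;m[:,490:]=0;m[:140]=0;m[260:]=0
M=cv2.moments(m,True);print("dish",M["m00"],onz(T,M["m10"]/M["m00"],M["m01"]/M["m00"],.058).round(3))
# height from two views: back left corner top: scene (230,12)/3
print("corner tri back-left",tri(T,cor[0],S,(250+231/3,180+12/3)),"front-left",tri(T,cor[3],S,(250+60/3,180+80/3)))
E
```

```text
L [288.7 235.3] [285 228   8  13  54] [264 222   8  28 173] [267.2 235.5]
 centroid tri [0.5548 0.03   0.0884] 0.0013
  end [0.5523 0.0282 0.1144] 0.0002
  end [0.5575 0.0319 0.0614] 0.0028
  T on z .118/.095: [0.5518 0.0281 0.118 ] [0.5545 0.0293 0.095 ]
R [440. 267.] [435 264  11   7  60] [380 312  12  35 301] [386.  329.4]
 centroid tri [ 0.4963 -0.2495  0.0884] 0.0009
  end [ 0.4964 -0.2461  0.1144] 0.0048
  end [ 0.496  -0.2527  0.063 ] 0.0064
  T on z .118/.095: [ 0.4946 -0.2435  0.118 ] [ 0.4961 -0.2484  0.095 ]
[[ 0.7134  0.0308]
 [ 0.6437 -0.3161]
 [ 0.519  -0.2897]
 [ 0.5886  0.0573]]
len 0.35388428613152195 0.12752643040378503 0.12738196847436922 yaw back/front/side [np.float64(-11.35852309112376), np.float64(-11.335184860823132)] [np.float64(-11.972058799390965), np.float64(-11.959566130934355)]
dish 790.0 [ 0.653 -0.019  0.058]
corner tri back-left (array([0.71361723, 0.03060623, 0.119858  ]), np.float64(0.0006098517444673425)) front-left (array([0.58945335, 0.05681998, 0.11863269]), np.float64(0.00168531755475991))
```

The case has a yaw of about -11.4° and its centre is near (0.616,-0.129). The left bar is at about (0.5525,0.0285), or case y +0.142, so the door is about 13 mm open. The right bar is at case y -0.140. Two-view bar ends come out at z 0.061 to 0.114, which agrees with the text. Next I'll move above the left bar.

```bash
cat >> h.py <<'E'
yaw=np.radians(-11.4); C=np.array([.616,-.129]); cx=np.array([np.cos(yaw),np.sin(yaw)]); cy=np.array([-np.sin(yaw),np.cos(yaw)])
RT=np.c_[np.r_[-cx,0],np.r_[cy,0],[0,0,-1.]]
def W(x,y,z): return np.r_[C+x*cx+y*cy,z]
def case(p): d=np.asarray(p)[:2]-C; return d@cx,d@cy
E
python3 - <<'E'
from h import *; from workcell import ctrl,jaws,solver,eyes
p=W(-.094,.1415,.25); print(p)
print(solver.solve_ik(p,RT),solver.solve_ik(W(-.094,.066,.09),RT))
o=ctrl.get_obs();e=o["eef_pos"]
try: ctrl.movel([e[0],e[1],.30],.2)
except ctrl.MotionError as x: print(x)
ctrl.move_to(p,RT)
ctrl.movel(W(-.094,.1415,.15),.15)
o=ctrl.get_obs();print(o["clock"],o["eef_pos"],o["joints"],o["wrist_force"],case(o["eef_pos"]))
for n in("scene","top"):
    im=eyes.get_image(n); cv2.imwrite(f"pics/{n}1.png",im["pixels"][:,:,::-1])
E
```

```text
[0.55182302 0.02828816 0.25      ]
[-17.01195532  21.09863891  11.12301919 113.47870685  -5.54751549
  45.91942643  75.8476806 ] [  1.75284148  33.24372987  -4.19115726 122.37543807   5.53311168
  24.5521183   71.81017764]
4.1917 [0.55224168 0.02828174 0.15050087] [-18.78683635  29.12459316  14.25725739 119.07333074 -12.6501914
  33.16082468  82.96425052] [-0.49378562 -0.10572937  0.34472813] (np.float64(-0.09358833422671212), np.float64(0.14157646029392623))
```

```bash
python3 - <<'E'
import cv2
a=cv2.imread("pics/scene1.png")[130:330,180:420];b=cv2.imread("pics/top1.png")[140:280,200:480]
cv2.imwrite("pics/s1z.png",cv2.resize(a,None,fx=3,fy=3))
E
```

```text
(no output)
```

View pics/s1z.png

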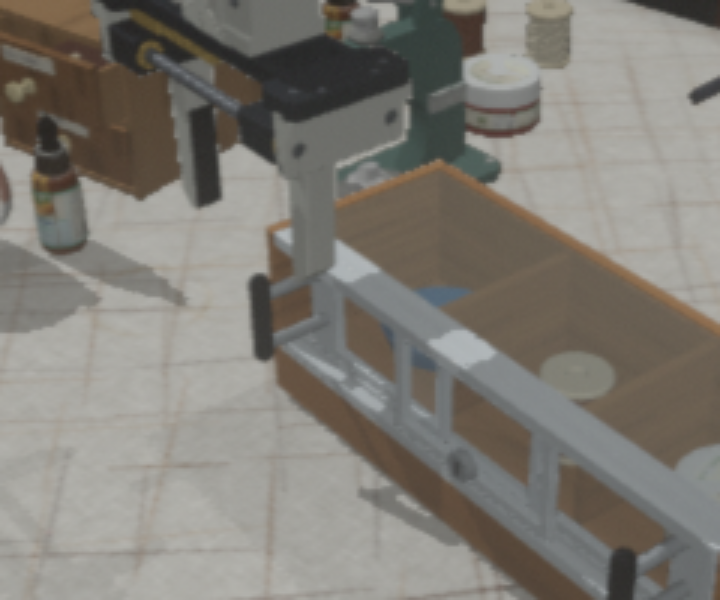

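View pics/top1.png

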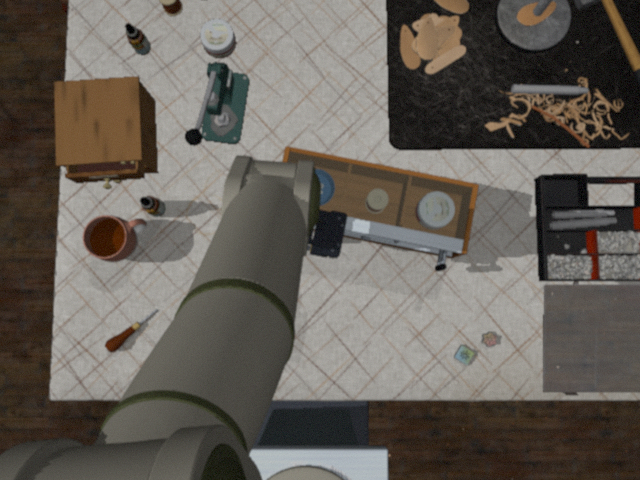

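The scene view shows the open fingers about 25 mm above the bar top, with tips near (284,221) and (248,198). They straddle the left bar at (266,222), and the top view is blocked by the arm. I'll descend and grip.

```bash
python3 - <<'E'
from h import *; from workcell import ctrl,jaws,solver,eyes
print(ctrl.movel(W(-.094,.1415,.088),.1,guard=8))
o=ctrl.get_obs();print(o["clock"],o["eef_pos"],o["wrist_force"])
f0=o["wrist_force"]
jaws.grip(0.006)
o=ctrl.get_obs();print(o["clock"],o["opening"],o["wrist_force"],case(o["eef_pos"]))
im=eyes.get_image("scene"); cv2.imwrite("pics/s2.png",cv2.resize(im["pixels"][130:330,180:420,::-1],None,fx=3,fy=3))
E
```

```text
False
5.0583 [0.55203916 0.02815664 0.08830354] [-1.02107909 -0.00147829  0.25704644]
6.2917 0.011771197949520149 [0.13747161 1.30801907 0.27881902] (np.float64(-0.09401535638934339), np.float64(0.14165226642428785))
```

View pics/s2.png

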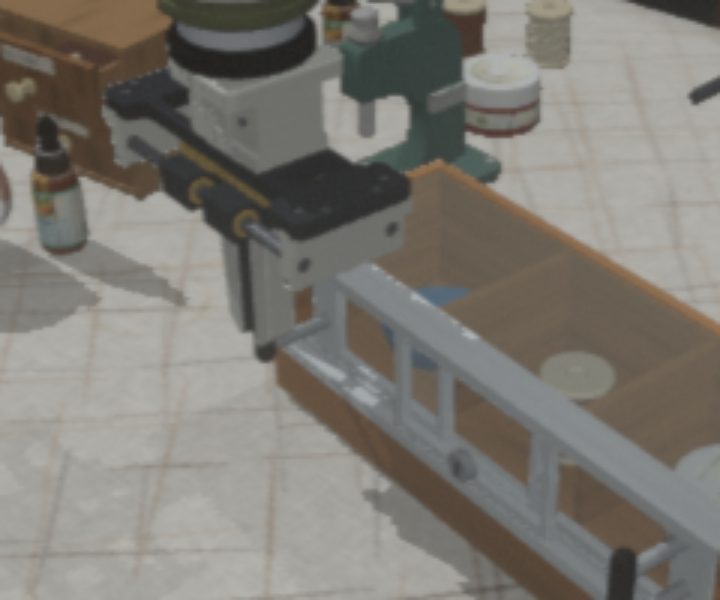

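The opening is 11.8 mm, so the fingers are on the bar, and its lower end shows just below the finger tips at zoom (265,352). Now I'll slide the door to the stop, guarded.

```bash
python3 - <<'E'
from h import *; from workcell import ctrl,jaws,solver,eyes
r=ctrl.movel(W(-.094,.085,.088),.05,guard=20)
o=ctrl.get_obs();print(r,o["clock"],o["opening"],o["wrist_force"],case(o["eef_pos"]))
if not r:
    r=ctrl.movel(W(-.094,.064,.088),.03,guard=12)
    o=ctrl.get_obs();print(r,o["clock"],o["opening"],o["wrist_force"],case(o["eef_pos"]))
im=eyes.get_image("scene"); cv2.imwrite("pics/s3.png",cv2.resize(im["pixels"][130:330,180:420,::-1],None,fx=3,fy=3))
E
```

```text
False 7.625 0.011611034600648327 [-1.52183469 -2.30931915  0.42509357] (np.float64(-0.09413431388836851), np.float64(0.08467653065292947))
True 8.15 0.011157903153203003 [0.25516474 2.92762344 3.79548518] (np.float64(-0.09421099305400311), np.float64(0.07147651442380647))
```

View pics/s3.png

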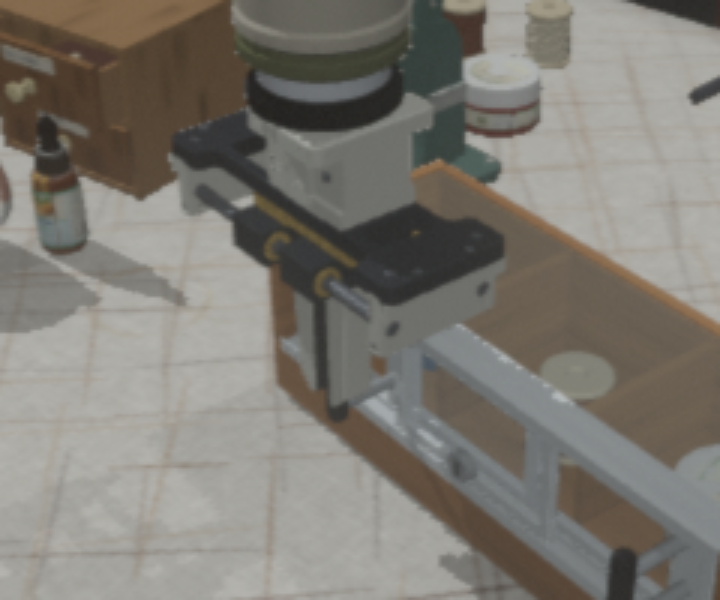

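The guard tripped at case y about 0.0715, which is where the stop should be, and the bar is still in the jaws. I'll let go, lift clear, and look again.

```bash
python3 - <<'E'
from h import *; from workcell import ctrl,jaws,solver,eyes
jaws.grip(0.06)
o=ctrl.get_obs();print(o["clock"],o["opening"],o["wrist_force"],case(o["eef_pos"]))
p=o["eef_pos"]
print(ctrl.movel([p[0],p[1],.20],.12,guard=15))
ctrl.move_to([.45,.36,.32],RT)
o=ctrl.get_obs();print(o["clock"],o["eef_pos"],o["wrist_force"])
S=eyes.get_image("scene");T=eyes.get_image("top")
import pickle;pickle.dump((S,T),open("end.pkl","wb"))
cv2.imwrite("pics/s4.png",S["pixels"][:,:,::-1]);cv2.imwrite("pics/t4.png",T["pixels"][:,:,::-1])
E
```

```text
9.125 0.059860280116442253 [ 0.68500771 -0.07223114 -0.79096014] (np.float64(-0.09517217803368748), np.float64(0.07184130267413552))
False
11.7917 [0.45068046 0.35862802 0.31966897] [ 0.07935643 -0.10364418  0.5477694 ]
```

View pics/s4.png

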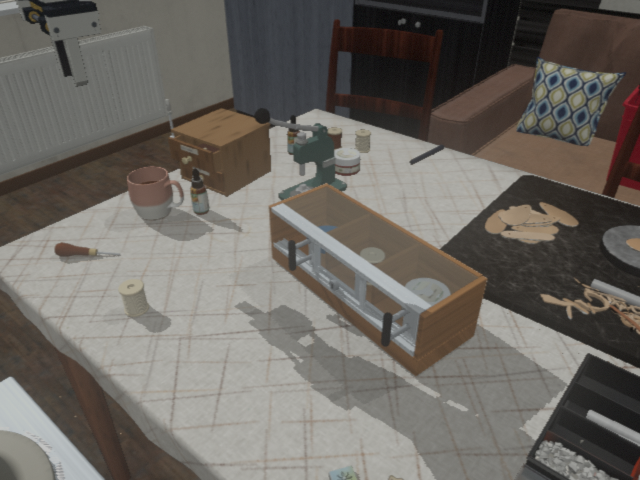

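View pics/t4.png

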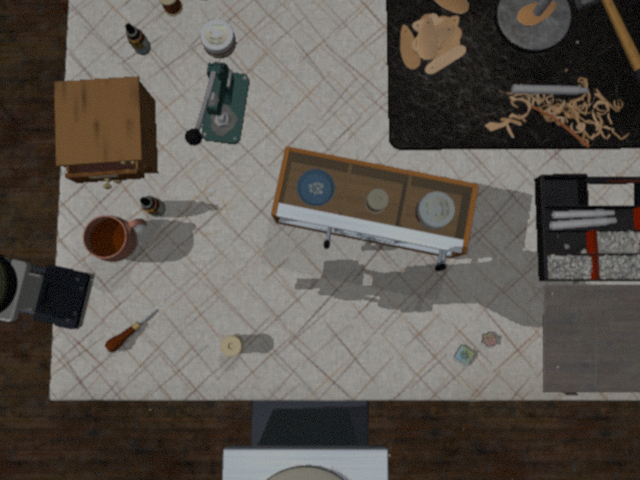

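The left bar is now at top (327,243) and scene (292,254). The right bar, the dish and everything else look unmoved, and the arm is clear. I'll measure both bars to confirm.

```bash
python3 - <<'E'
from h import *; import pickle
S,T=pickle.load(open("end.pkl","rb"))
for n,bt,bs in (("L",(315,232,340,255),(283,232,301,278)),("R",(428,245,455,275),(376,305,398,352))):
    _,_,ct=dark(T,bt,75);_,_,cs=dark(S,bs,85)
    p,e=tri(T,ct,S,cs); print(n,ct.round(1),cs.round(1),p.round(4),e.round(4),"case y",np.round(case(p)[1],4))
hsv=cv2.cvtColor(T["pixels"],cv2.COLOR_RGB2HSV);m=cv2.inRange(hsv,(95,90,40),(125,255,255));m[:,:260]=0;m[:,490:]=0;m[:140]=0;m[260:]=0
M=cv2.moments(m,True);print("dish",case(onz(T,M["m10"]/M["m00"],M["m01"]/M["m00"],.058)))
E
```

```text
L [326.4 243.7] [291.6 255.2] [ 0.5392 -0.04    0.0889] 0.001 case y 0.0721
R [440.2 266.8] [386.1 329.4] [ 0.4964 -0.2497  0.0885] 0.0013 case y -0.1419
dish (np.float64(0.01500267713442033), np.float64(0.11504731576246724))
```

```bash
python3 - <<'E'
from workcell import ctrl
ctrl.finish_job(); print(ctrl.get_obs()["clock"])
E
```

```text
the job is handed in; nothing more can be done
the job is handed in; nothing more can be done
```

The blue dish of snaps is in the left compartment, so I gripped the left door's pull bar, slid it inward to the stop, let go and moved the arm clear. I handed the job in at about 12 s on the robot's clock.

| Check | Result |
|---|---|
| Left pull | at case y about 0.072 m after about 72 mm of travel (stop nominally 0.070 m, limit 0.080 m) |
| Slide | ended on the 12 N contact guard at y about 0.0715 m, consistent with reaching the stop |
| Right pull | moved less than 1 mm |
| Dish | still in the left compartment, at case y about 0.115 m |
| Wrist force | about zero with the arm clear |

No check failed. The left pull reads 2 mm short of the nominal stop, which is within the camera calibration error.

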